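Make up two inking kits in the print workshop

ROBOT

A 6-joint arm with a two-finger parallel gripper is mounted at the origin on the work surface. World frame = base frame: x ahead of the robot, y to its left, z up, the work surface at z = 0. Lengths are in m, angles in rad, forces in N, time in s.
With the tool pointing down it reaches from about 0.35 to 0.85 m from the base axis. Payload 8.1 kg.
Tool frame: the origin (TCP) lies on the mounting face of the last link; the fingertips stand 186 mm ahead of it and the grasp point (between the pads) lies 167 mm ahead of it (robot.finger_overhang is the distance from the TCP to the fingertips, in m); z points along the fingers, y is the line along which they close (so a half turn about z gives the same grasp; the last joint's range is limited). The gripper opens to 93 mm and grips with 3 to 60 N. Pads are 15 mm wide; open, the fingers measure 128 mm over their backs; the gripper's body (75 mm by 188 mm) begins 65 mm behind the grasp point.
Start: joints at [-0.085, 0.13, 1.488, -0, 1.523, -0.085], TCP at [0.6, 0, 0.405] pointing down, gripper open.
Joint ranges: [-2.96, 2.96], [-0.89, 2.26], [0.02, 2.5], [-1.34, 4.48], [0, 2.73], [-2.66, 2.66]. Speed limits (rad/s): [2.39, 2.39, 2.79, 3.14, 3.14, 3.14].

INTERFACE

Orientations are given as a rotation vector (axis times angle).
In Python, from plant import readout, read_camera, get_calibration, job, robot gives the robot as it stands.
- The arm moves only by the shell command python3 -m handwheel 'ROWS' [FORCE]. ROWS is JSON, a list of rows, each a list of 5 numbers: the shift along the world's x, y, z in cm, then the turn about the world's z in rad, then the closure, from 0 (fully open) to 1 (shut). In form: [[tx, ty, tz, spin, gripper], ...]. A call has 1 to 10 rows; each row shifts and turns the commanded pose from where the row before left it; what a row does not reach is not made up. A row lasts 1/8 s, in which the tool goes at most 62.5 mm and 10.7 degrees, less where a joint would pass 70% of its speed; a pose out of reach is approached as far as the arm can. A call is refused whole if a number of a shift passes 6.25 or a number of a turn 0.188, either way. A call with a gripper value outside its range is refused whole. The fingers move at their own pace and stop on an object; FORCE is the grip in N (left out, the last holds). Time passes only in rows, so rows that do not move let the fingers close. It gives the time, the measured TCP pose, the force, the opening and the grip force at its end, in the units of the state.
- readout.read_state(): the state, without advancing time (a new reading comes with each control period).
- read_camera(name): name is "scene" or "side" or "wrist"; returns the picture (400x640x3 uint8, red, green, blue); there is no depth.
- get_calibration(name): a dict with "fovy" (degrees; the focal length in pixels is half the picture's height over the tangent of half this angle, whatever the lens; pixels are square), "cx", "cy" (the principal point, pixels), "dist_coeffs" ([k1, k2, p1, p2, k3] as OpenCV has them; the pictures are not rectified), "pose" (4x4, takes a point from camera to world coordinates). Camera axes: x right, y down, z forward; pixel columns grow to the right and rows downward; lengths in m; the calibration is good to about 2 mm. A picture is of the moment at which its call begins: read the wrist's pose just before it. get_calibration takes no time and is no camera call; for the wrist camera it gives the pose at the moment of the call.
- job.close_job(): hands the job in; it is judged then, once.
The state is a dict: "t": time; "q": joint angles; "dq": joint speeds; "joint_torque": joint torques, N m; "tool_pos": TCP position; "orientation": TCP orientation; "force": force on the tool from outside, world axes, zero at the start; "wrist_torque": the same for the moment, N m; "opening": finger opening in m; "gripper_force": force on a finger pad.
Only numpy, scipy, OpenCV 4.12 (cv2) and the standard library are available. Lean on these libraries where they do the work, as an engineer would, in place of code of your own. Each camera call takes 0.05 s, during which the arm holds its last target. There are 200 camera calls.

TASK

Make up the two inking kits for the printmaking class: the wooden tray gets the red ink, the teal ink and the brayer (the small orange roller); the blue tray gets the black ink and the scraper. Stand each ink tin upright in a square pocket of its own that is empty, and lay each tool flat, right way up, in the long bay of its tray, pointing either way, all resting on the tray floor. Leave the yellow ink where it is.

Things in the scene. Friction and masses are not known exactly. Their poses are not given: they have to be found in the camera images.
- tin_red: Red ink tin, a closed upright cylinder 50 mm in diameter and 48 mm high with a flat red lid and a white paper band round its side, 0.16 kg; origin at the centre of its underside, z up along its axis
- tin_teal: Teal (dark blue-green) ink tin, a closed upright cylinder 50 mm in diameter and 48 mm high with a flat teal lid and a white paper band round its side, 0.16 kg; origin at the centre of its underside, z up along its axis
- tin_black: Black ink tin, a closed upright cylinder 50 mm in diameter and 48 mm high with a flat black lid and a white paper band round its side, 0.16 kg; origin at the centre of its underside, z up along its axis
- tin_yellow: Yellow ink tin, a closed upright cylinder 50 mm in diameter and 48 mm high with a flat yellow lid and a white paper band round its side, 0.16 kg; origin at the centre of its underside, z up along its axis. Not part of either kit
- brayer: Hand ink roller 139 mm long, 56 wide, 44 high, 0.2 kg, on roller and two wire feet (x=-40 mm), does not roll. Origin at the surface under the handle's front, +x to the roller, z up. Wooden handle 28 mm thick, axis 30 mm up, x=-75 to +14; orange roller 38 mm thick, 44 long across y, centre x=+45, 19 up. Balances near x=+10; grip across the handle at x=0. Starts pointing roughly away from the robot.
- scraper: Ink scraper lying flat, 142 mm long, 0.12 kg. Origin at the surface under its handle, +x to the blade, z up. Black handle 26 mm wide (y), 26 mm high, x=-60 to +35 mm; flat steel blade 3 mm thick at the bottom, up to 46 mm wide, to x=+82 mm. Balances near x=-5 mm: grip across the handle at x=0. Starts pointing roughly away from the robot.
- tray_wood: Pale wooden tray, empty. 182 (x) by 151 mm (y), 12 high, fixed to the table; origin at the centre of its underside, z up. Floor top 4 mm up; walls 5 mm thick, 8 above the floor. Long bay on the -y side, inside 172 by 66, centre (0,-37.5) mm; two square pockets on the +y side, inside 83.5 by 70, centres (-44,35.5) and (+44,35.5).
- tray_blue: Blue tray. 182 (x) by 151 mm (y), 12 high, fixed to the table; origin at the centre of its underside, z up. Floor top 4 mm up; walls 5 mm thick, 8 above the floor. Long bay on the -y side, inside 172 by 66, centre (0,-37.5) mm; two square pockets on the +y side, inside 83.5 by 70, centres (-44,35.5) and (+44,35.5). Pocket (-44,35.5) holds a fixed brown lino block; the other is empty.
Mind the look-alikes: they are no part of the job. What is shaped like the tin_black but pink is not meant.

How it is judged:
At the end, for the whole second after the job is handed in: Right things in right tray, on its floor (5 mm), level (0.1 rad), at rest. Tins in empty square pockets, within 20 mm (tray x) and 14 mm (y) of centre. Tools along the bay (0.25 rad), origin within 32 mm along, 21 mm across of its centre. Yellow tin upright, moved under 30 mm (y of tin_red in the frame of tray_wood between 0.0215 and 0.0495 m and (x of tin_red in the frame of tray_wood between -0.06425 and -0.02425 m or x of tin_red in the frame of tray_wood between 0.02425 and 0.06425 m) and z of tin_red in the frame of tray_wood between -0.001 and 0.009 m and angle between each of tin_red, tin_teal, brayer, tin_black, scraper, tin_yellow's own z axis and vertical below 0.1 rad and linear speed of each of tin_red, tin_teal, brayer, tin_black, scraper, tin_yellow below 0.02 m/s and angular speed of each of tin_red, tin_teal, brayer, tin_black, scraper, tin_yellow below 0.2 rad/s and y of tin_teal in the frame of tray_wood between 0.0215 and 0.0495 m and (x of tin_teal in the frame of tray_wood between -0.06425 and -0.02425 m or x of tin_teal in the frame of tray_wood between 0.02425 and 0.06425 m) and z of tin_teal in the frame of tray_wood between -0.001 and 0.009 m and x of brayer in the frame of tray_wood between -0.032 and 0.032 m and y of brayer in the frame of tray_wood between -0.0585 and -0.0165 m and angle between the x axis of brayer and the x axis of tray_wood, either way round below 0.25 rad and z of brayer in the frame of tray_wood between -0.001 and 0.009 m and y of tin_black in the frame of tray_blue between 0.0215 and 0.0495 m and x of tin_black in the frame of tray_blue between 0.02425 and 0.06425 m and z of tin_black in the frame of tray_blue between -0.001 and 0.009 m and x of scraper in the frame of tray_blue between -0.032 and 0.032 m and y of scraper in the frame of tray_blue between -0.0585 and -0.0165 m and angle between the x axis of scraper and the x axis of tray_blue, either way round below 0.25 rad and z of scraper in the frame of tray_blue between -0.001 and 0.009 m and distance of tin_yellow from where it was at the start of the episode below 0.03 m); the robot touches nothing.
It fails at once if the yellow ink tin is moved 30 mm or more, or tipped over (distance of tin_yellow from where it was at the start of the episode above 0.03 m or angle between tin_yellow's own z axis and vertical above 0.5 rad).
It also fails if it takes over 120 s, if anything falls off the work surface, if the arm or the gripper's body presses on something with over 40 N, if the wrist force passes 120 N, or if a joint passes its speed limit or range.

## Working session

There is one attempt and no reset: what is moved stays moved. The work goes in short steps, Python scripts to look and compute and a shell command to move; the robot and the scene stay as the last step left them, time stands still between calls to the robot, and variables do not carry over. Pictures are saved under pics/ and viewed, at most 17 in all, crops included, and the job is handed in when it is done.

```bash
mkdir -p pics; cat > h.py <<'E'
import numpy as np, cv2
from plant import readout, read_camera, get_calibration, job, robot
def shot(name,fn):
    c=get_calibration(name); im=read_camera(name); cv2.imwrite('pics/'+fn,im[:,:,::-1]); np.save('pics/'+fn+'.npy',im); return im,c
def K(c):
    f=200/np.tan(np.radians(c['fovy'])/2); return np.array([[f,0,c['cx']],[0,f,c['cy']],[0,0,1.]])
def world(c,px,z):
    p=cv2.undistortPoints(np.array(px,float).reshape(-1,1,2),K(c),np.array(c['dist_coeffs'],float)).reshape(-1,2)
    T=np.array(c['pose']); d=np.c_[p,np.ones(len(p))]@T[:3,:3].T
    return T[:3,3]+d*((z-T[2,3])/d[:,2])[:,None]
def proj(c,P):
    T=np.linalg.inv(np.array(c['pose'])); r,_=cv2.Rodrigues(T[:3,:3])
    return cv2.projectPoints(np.array(P,float).reshape(-1,1,3),r,T[:3,3],K(c),np.array(c['dist_coeffs'],float))[0].reshape(-1,2)
E
python3 - <<'E'
from h import *
for n in ['scene','side','wrist']:
    im,c=shot(n,n+'0.png'); print(n,c['fovy'],c['cx'],c['cy'],c['dist_coeffs'],np.round(c['pose'],3).tolist())
a=[cv2.imread(f'pics/{n}0.png') for n in ['scene','side','wrist']]
print(readout.read_state())
E
```

```text
scene 47.20006604466839 311.72820963575197 195.97294573551693 [-0.11592266  0.          0.          0.          0.        ] [[0.097, 0.76, -0.642, 1.212], [0.995, -0.077, 0.059, -0.039], [-0.004, -0.645, -0.764, 0.771], [0.0, 0.0, 0.0, 1.0]]
side 50.30590589759141 314.99916089685314 206.43990087553132 [-0.06155276  0.          0.          0.          0.        ] [[0.951, -0.182, 0.249, 0.361], [-0.307, -0.499, 0.81, -0.741], [-0.023, -0.847, -0.531, 0.53], [0.0, 0.0, 0.0, 1.0]]
wrist 71.20928362948582 317.7935863998094 201.55765223508126 [-0.03787495  0.          0.          0.          0.        ] [[1.0, 0.001, -0.002, 0.6], [0.001, -0.965, -0.262, 0.073], [-0.002, 0.262, -0.965, 0.383], [0.0, 0.0, 0.0, 1.0]]
{'t': 0.15, 'q': array([-8.54012430e-02,  1.30991204e-01,  1.48901150e+00,  4.52545401e-05,
        1.52300446e+00, -8.53649729e-02]), 'dq': array([ 0.0003236 , -0.00238455, -0.00257952, -0.00073964,  0.00054668,
        0.00033941]), 'joint_torque': array([ 8.59073725e-05, -5.60473788e+01, -4.92333663e+01,  7.68201635e-02,
        3.05504061e-02, -1.41810942e-04]), 'tool_pos': array([5.99830194e-01, 4.48150735e-05, 4.03935816e-01]), 'orientation': array([-2.22069838e+00, -2.22061296e+00,  1.37663135e-03]), 'force': array([ 0.30379504, -0.90232525,  0.67102702]), 'wrist_torque': array([-0.03009787, -0.05281943,  0.00569696]), 'gripper_force': 0.0, 'opening': 0.09286055060341829}
```

View pics/scene0.png

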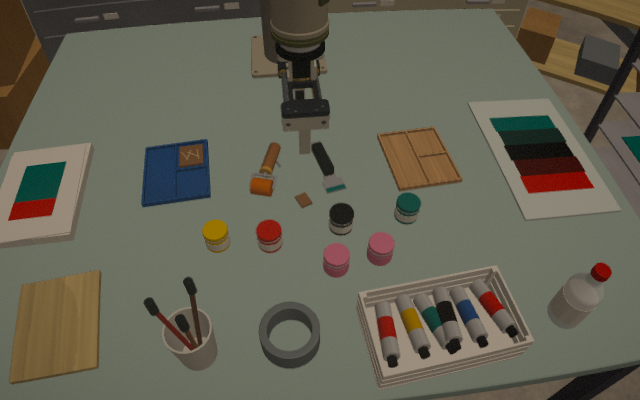

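View pics/wrist0.png

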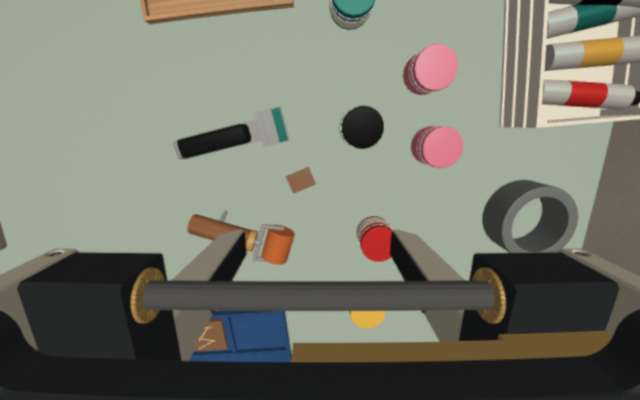

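The scene view faces the robot: the blue tray is at about (177,172) and the wooden tray at (419,158). Tins are yellow (216,232), red (269,232), black (342,215) and teal (408,204). The brayer is at (267,170) and the scraper at (327,168). I'll enlarge a crop.

```bash
python3 - <<'E'
import cv2
im=cv2.imread('pics/scene0.png')
for n,(x,y) in {'a':(130,128),'b':(300,115)}.items():
    c=cv2.resize(im[y:y+130,x:x+173],None,fx=4.6,fy=4.6,interpolation=cv2.INTER_CUBIC)
    c=cv2.convertScaleAbs(c,alpha=1.5)
    for k in range(0,173,20): cv2.putText(c,str(x+k),(int(k*4.6),10),0,.4,(255,255,255)); cv2.line(c,(int(k*4.6),12),(int(k*4.6),18),(255,255,255))
    for k in range(0,130,20): cv2.putText(c,str(y+k),(0,int(k*4.6)+4),0,.4,(255,255,255))
    cv2.imwrite(f'pics/crop_{n}.png',c)
E
```

```text
(no output)
```

View pics/crop_a.png

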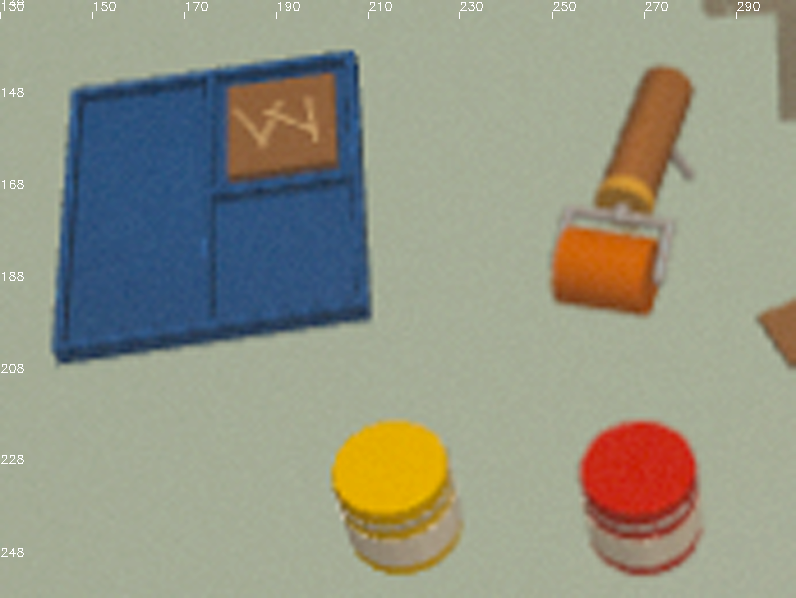

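View pics/crop_b.png

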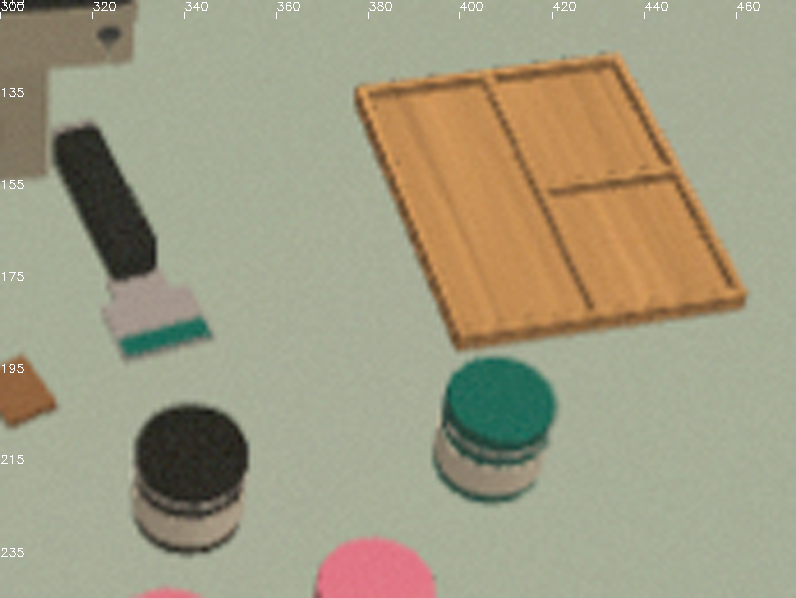

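```bash
cat > m.py <<'E'
from h import *
c=get_calibration('scene')
A=lambda p:np.array(p)/4.6+[130,128]; B=lambda p:np.array(p)/4.6+[300,115]
W=lambda p,z:world(c,p,z)[:,:2]*1000
for n,P in [('blue',A([(73,92),(355,52),(370,310),(57,347)])),('wood',B([(357,88),(617,55),(745,292),(458,338)]))]:
    w=W(P,.012); o=np.array([[-91,-75.5],[-91,75.5],[91,75.5],[91,-75.5]])
    M,_=cv2.estimateAffinePartial2D(o,w); s=np.hypot(M[0,0],M[1,0]); yaw=np.arctan2(M[1,0],M[0,0])
    t=w.mean(0); R=np.array([[np.cos(yaw),-np.sin(yaw)],[np.sin(yaw),np.cos(yaw)]])
    print(n,'centre',t.round(1),'yaw',yaw.round(3),'scale',s.round(3),'res',(o@R.T+t-w).round(1).tolist())
    for q in [(0,-37.5),(-44,35.5),(44,35.5)]: print('  ',q,(R@q+t).round(1))
print('tins',W(np.r_[A([(391,470),(638,470)]),B([(191,453),(499,402)])],.048).round(1).tolist(),'y r b t')
print('bases',W(np.r_[A([(403,572),(643,572)]),B([(188,550),(487,500)])],.0).round(1).tolist(),'front base edges')
s=np.r_[W(B([(78,127)]),.026),W(B([(135,280)]),0.0),W(B([(167,346)]),.002)]
print('scraper',s.round(1).tolist(),np.arctan2(*(s[2]-s[0])[::-1]),np.linalg.norm(s[2]-s[0]))
b=np.r_[W(A([(668,78)]),.036),W(A([(624,197)]),.03),W(A([(606,270)]),.019)]
print('brayer',b.round(1).tolist(),np.arctan2(*(b[2]-b[0])[::-1]),np.linalg.norm(b[2]-b[0]),np.linalg.norm(b[1]-b[0]))
E
python3 m.py
```

```text
blue centre [ 464.5 -283.8] yaw 0.089 scale 1.001 res [[-1.1, -0.1], [-0.6, 0.9], [-1.8, 0.3], [3.6, -1.0]]
   (0, -37.5) [ 467.8 -321.1]
   (-44, 35.5) [ 417.5 -252.3]
   (44, 35.5) [ 505.1 -244.5]
wood centre [475.1 281.6] yaw 0.089 scale 0.986 res [[-1.1, -1.9], [-1.4, 0.8], [2.2, 1.2], [0.3, -0.1]]
   (0, -37.5) [478.4 244.3]
   (-44, 35.5) [428.1 313.1]
   (44, 35.5) [515.7 320.9]
tins [[672.6, -180.1], [682.8, -75.1], [656.1, 71.8], [641.6, 212.7]] y r b t
bases [[692.8, -182.2], [702.7, -77.4], [673.7, 70.2], [660.1, 210.4]] front base edges
scraper [[422.7, 46.9], [508.2, 66.5], [554.6, 76.4]] 0.21998603249195078 135.1810514394582
brayer [[431.2, -51.7], [506.1, -76.8], [542.6, -87.4]] -0.3101259319542546 116.92529146602106 78.93314777466468
```

```bash
python3 -m handwheel '[[0.5,2.7,-1.5,-0.185,0],[0.5,2.7,-1.5,-0.185,0],[0.5,2.7,-1.5,-0.185,0],[0.5,2.7,-1.5,-0.185,0],[0.5,2.7,-1.5,-0.185,0],[0.5,2.7,-1.5,-0.185,0],[0.5,2.7,-1.5,-0.185,0],[0.4,2.4,-2.5,-0.185,0],[0,0,-2.5,0,0],[0,0,0,0,0]]' 15
python3 - <<'E'
from h import *
im,c=shot('wrist','w1.png'); print(np.round(c['pose'],3).tolist())
E
```

```text
t: 1.4
tool_pos: [0.6376, 0.213, 0.2463]
orientation: [3.137, 0.144, -0.009]
force: [0.4, -0.2, 0.5]
opening: 0.093
gripper_force: 0.0
[[0.092, -0.959, -0.267, 0.71], [-0.996, -0.088, -0.025, 0.22], [0.001, 0.268, -0.963, 0.225], [0.0, 0.0, 0.0, 1.0]]
```

View pics/w1.png

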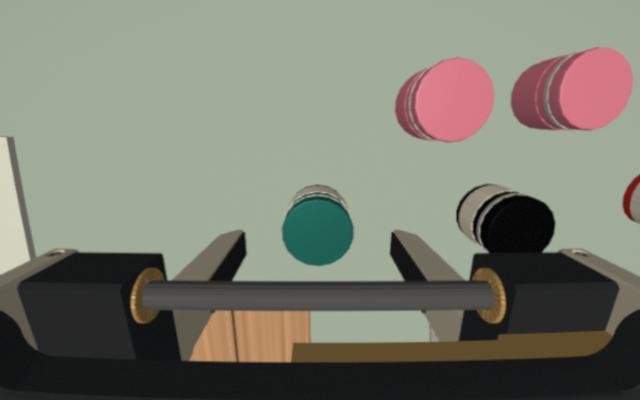

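Teal lid is at (318,230), centred between the fingers. The black lid is at (510,227).

```bash
python3 - <<'E'
from h import *
c=get_calibration('wrist'); print(world(c,[(318,230),(513,225),(455,100),(595,88)],.048)*1000)
E
python3 -m handwheel '[[0,0,-2.4,0,0],[0,0,-2.3,0,0],[0,0,0,0,0.5],[0,0,0,0,0.7],[0,0,0,0,0.7],[0,0,0,0,0.7],[0,0,0,0,0.7]]' 20
```

```text
[[641.36546107 213.36433844  48.        ]
 [657.12477633  78.23363254  48.        ]
 [733.78193664 137.27997097  48.        ]
 [751.09410063  48.89797045  48.        ]]
t: 2.33
tool_pos: [0.6392, 0.2131, 0.2034]
orientation: [-3.138, -0.143, -0.001]
force: [-0.7, -0.1, 2.2]
opening: 0.0497
gripper_force: 20.0
```

```bash
python3 -m handwheel '[[0,0,4,0,0.7],[0,0,5,0,0.7],[-3.1,2.7,0,0,0.7],[-3.1,2.7,0,0,0.7],[-3.1,2.7,0,0,0.7],[-3,2.7,0,0,0.7],[0,0,-4,0,0.7],[0,0,-3.5,0,0.7],[0,0,-1,0,0.7],[0,0,0,0,0.7]]'
python3 -m handwheel '[[0,0,0,0,0.3],[0,0,0,0,0.3],[0,0,0,0,0.3]]'
```

```text
t: 3.58
tool_pos: [0.5159, 0.3209, 0.2077]
orientation: [3.138, 0.142, -0.002]
force: [-0.2, 0.2, -1.5]
opening: 0.05
gripper_force: 20.0
t: 3.95
tool_pos: [0.5163, 0.3211, 0.2083]
orientation: [-3.138, -0.142, -0.001]
force: [0.6, 0.1, 0.4]
opening: 0.0648
gripper_force: 0.0
```

```bash
python3 -m handwheel '[[0,0,5,0,0.3],[0,0,4.2,0,0.2],[2.05,-4.95,0,0,0],[2.05,-4.95,0,0,0],[2.05,-4.95,0,0,0],[2.05,-4.95,0,0,0],[2.05,-4.95,0,0,0],[2.05,-4.95,0,0,0],[2.05,-4.95,0,0,0],[2.05,-4.95,0,0,0]]'
python3 -m handwheel '[[0,0,-3,0,0],[0,0,-2,0,0],[0,0,0,0,0]]'
cat >> h.py <<'E'
def blob(im,lo,hi):
    m=cv2.inRange(cv2.cvtColor(im,cv2.COLOR_RGB2HSV),np.array(lo),np.array(hi)); n,l,s,ce=cv2.connectedComponentsWithStats(m)
    i=1+np.argmax(s[1:,4]); return ce[i],s[i]
E
python3 - <<'E'
from h import *
im,c=shot('wrist','w2.png'); p,s=blob(im,(0,180,80),(5,255,255)); print(p,s,world(c,[p],.048)*1000)
E
```

```text
t: 5.2
tool_pos: [0.6805, -0.0767, 0.3]
orientation: [3.138, 0.142, 0.001]
force: [0.7, 1.2, 0.1]
opening: 0.0929
gripper_force: 0.0
t: 5.58
tool_pos: [0.6787, -0.0742, 0.2468]
orientation: [-3.137, -0.144, 0.008]
force: [-0.3, -0.5, -0.2]
opening: 0.0933
gripper_force: 0.0
[322.11487965 230.01012035] [ 288  197   69   67 3656] [[682.17197788 -76.01111878  48.        ]]
```

View pics/w2.png

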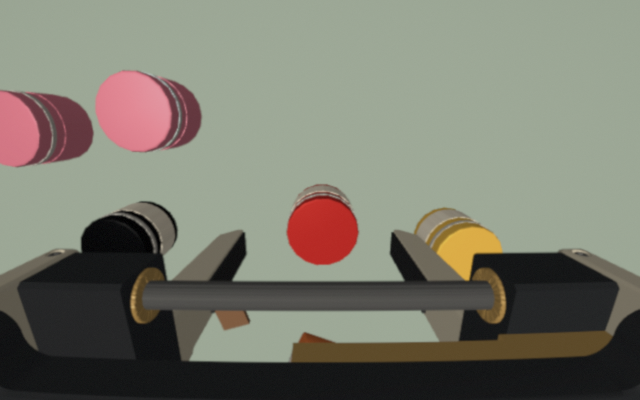

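The red lid at (322,230) is centred between the fingers, and the yellow tin is clear of the right one. I'll grip it.

```bash
python3 -m handwheel '[[0,-0.1,-2.4,0,0],[0,0,-2.3,0,0],[0,0,0,0,0.5],[0,0,0,0,0.7],[0,0,0,0,0.7],[0,0,0,0,0.7],[0,0,0,0,0.7],[0,0,5,0,0.7],[0,0,5,0,0.7],[0,0,0,0,0.7]]' 20
python3 -m handwheel '[[-3.15,4.85,0,0,0.7],[-3.15,4.85,0,0,0.7],[-3.15,4.85,0,0,0.7],[-3.15,4.85,0,0,0.7],[-3.15,4.85,0,0,0.7],[-3.15,4.85,0,0,0.7],[-3.15,4.85,0,0,0.7],[-3.15,4.95,0,0,0.7],[0,0,0,0,0.7]]'
```

```text
t: 6.88
tool_pos: [0.6819, -0.0763, 0.3093]
orientation: [3.136, 0.142, 0.016]
force: [0.5, -0.0, -1.4]
opening: 0.0497
gripper_force: 20.0
t: 8.0
tool_pos: [0.4252, 0.3157, 0.3014]
orientation: [3.138, 0.151, -0.004]
force: [-0.0, -0.6, -1.7]
opening: 0.05
gripper_force: 20.0
```

```bash
python3 -m handwheel '[[0,0,-4,0,0.7],[0,0,-3.5,0,0.7],[0,0,-2,0,0.7],[0,0,0,0,0.7],[0,0,0,0,0.7]]'
python3 -m handwheel '[[0,0,0,0,0.3],[0,0,0,0,0.3],[0,0,0,0,0.3],[0,0,5,0,0.3],[0,0,4.2,0,0.2]]'
```

```text
t: 8.62
tool_pos: [0.4282, 0.3123, 0.2073]
orientation: [3.138, 0.141, -0.001]
force: [0.2, 0.5, -1.8]
opening: 0.0495
gripper_force: 20.0
t: 9.25
tool_pos: [0.4279, 0.313, 0.301]
orientation: [3.138, 0.143, -0.0]
force: [0.5, 0.6, -0.3]
opening: 0.0711
gripper_force: 0.0
```

```bash
python3 -m handwheel '[[2.8,-3,0,0,0],[2.8,-3,0,0,0],[2.8,-3,0,0,0],[2.8,-3,0,0,0],[2.8,-3,0,0,0],[2.8,-3,0,0,0],[2.8,-3,0,0,0],[2.8,-3,0,0,0],[0.3,0.1,-5,0,0],[0,0,0,0,0]]'
python3 - <<'E'
from h import *
im,c=shot('wrist','w3.png'); p,s=blob(im[:270,255:380],(0,0,0),(180,255,60)); p=p+[255,0]; print(p,s,world(c,[p],.048)*1000)
E
```

```text
t: 10.5
tool_pos: [0.6529, 0.0736, 0.2448]
orientation: [-3.138, -0.142, 0.015]
force: [-0.5, 0.2, -1.2]
opening: 0.0931
gripper_force: 0.0
[321.05321101 232.7412844 ] [  31  199   71   69 3815] [[654.33070401  72.0713213   48.        ]]
```

View pics/w3.png

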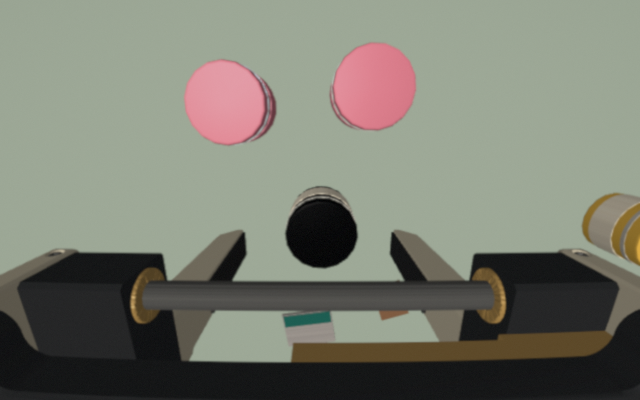

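The black lid at (321,233) is centred and the pink tins are clear.

```bash
python3 -m handwheel '[[0,-0.2,-2.4,0,0],[0,0,-2.3,0,0],[0,0,0,0,0.5],[0,0,0,0,0.7],[0,0,0,0,0.7],[0,0,0,0,0.7],[0,0,0,0,0.7],[0,0,5,0,0.7],[0,0,5,0,0.7],[0,0,0,0,0.7]]' 20
python3 -m handwheel '[[-1.9,-4,0,0,0.7],[-1.9,-4,0,0,0.7],[-1.9,-4,0,0,0.7],[-1.9,-4,0,0,0.7],[-1.9,-4,0,0,0.7],[-1.9,-4,0,0,0.7],[-1.9,-4,0,0,0.7],[-1.7,-3.7,0,0,0.7],[0,0,0,0,0.7]]'
```

```text
t: 11.8
tool_pos: [0.6569, 0.0721, 0.3089]
orientation: [3.138, 0.142, 0.015]
force: [0.2, 0.5, -2.2]
opening: 0.0496
gripper_force: 20.0
t: 12.92
tool_pos: [0.5034, -0.247, 0.3011]
orientation: [-3.138, -0.137, 0.004]
force: [0.8, 0.2, -1.7]
opening: 0.0496
gripper_force: 20.0
```

```bash
python3 -m handwheel '[[0,0,-4,0,0.7],[0,0,-3.5,0,0.7],[0,0,-2,0,0.7],[0,0,0,0,0.7],[0,0,0,0,0.7]]'
python3 -m handwheel '[[0,0,0,0,0.3],[0,0,0,0,0.3],[0,0,0,0,0.3],[0,0,5,0,0.3],[0,0,5.2,0,0.2]]'
```

```text
t: 13.55
tool_pos: [0.5054, -0.2447, 0.208]
orientation: [3.138, 0.143, 0.0]
force: [-0.7, 0.2, -2.2]
opening: 0.0495
gripper_force: 20.0
t: 14.18
tool_pos: [0.5045, -0.2448, 0.3102]
orientation: [-3.137, -0.142, 0.003]
force: [0.7, -1.3, -0.1]
opening: 0.0708
gripper_force: 0.0
```

```bash
python3 -m handwheel '[[-0.2,4.3,0,-0.1,0],[-0.2,4.3,0,-0.1,0],[-0.2,4.3,0,-0.1,0],[-0.2,4.3,0,-0.1,0],[0,0,0,0,0],[0,0,0,0,0]]'
python3 - <<'E'
from h import *
im,c=shot('wrist','w4.png'); print(np.round(c['pose'],4).tolist())
p=blob(im,(3,200,150),(14,255,255)); print(p,world(c,[p[0]],.025)*1000)
E
```

```text
t: 14.92
tool_pos: [0.4971, -0.0732, 0.31]
orientation: [3.104, -0.481, 0.001]
force: [0.2, -0.4, 0.7]
opening: 0.0931
gripper_force: 0.0
[[-0.3021, -0.9199, -0.2499, 0.5666], [-0.9533, 0.2916, 0.079, -0.0948], [0.0002, 0.2621, -0.965, 0.2896], [0.0, 0.0, 0.0, 1.0]]Traceback (most recent call last):
  File "<stdin>", line 3, in <module>
  File "h.py", line 16, in blob
    i=1+np.argmax(s[1:,4]); return ce[i],s[i]
        ~~~~~~~~~^^^^^^^^^
    return _wrapfunc(a, 'argmax', axis=axis, out=out, **kwds)
    return bound(*args, **kwds)
ValueError: attempt to get argmax of an empty sequence
```

View pics/w4.png

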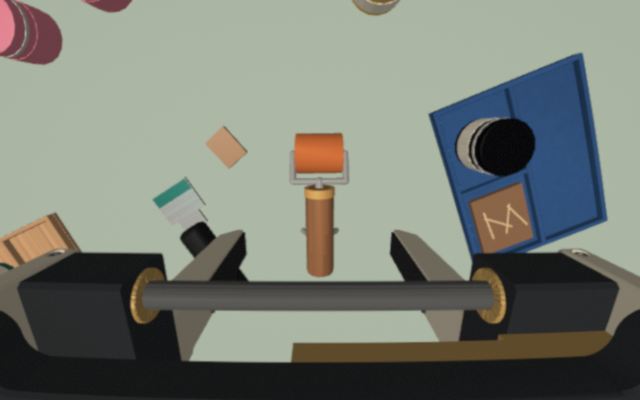

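The brayer is upright and aligned with the gripper: roller (319,153), ferrule front (320,187), handle end (319,275). The black tin stands in the blue pocket.

```bash
python3 - <<'E'
from h import *
c=get_calibration('wrist'); u=np.array([np.cos(.31),-np.sin(.31)])
for p,z,x in [((319,154),.034,45),((320,187),.036,14),((319,275),.032,-75)]:
    w=world(c,[p],z)[0,:2]*1000; print(w.round(1),'origin',(w-x*u).round(1))
E
```

```text
[542.6 -88.9] origin [499.8 -75.1]
[513.6 -80.6] origin [500.3 -76.4]
[424.6 -51.5] origin [496.  -74.4]
```

```bash
python3 -m handwheel '[[0.3,-0.2,-4,0,0],[0,0,-4,0,0],[0,0,-2.5,0,0],[0,0,-1,0,0],[0,0,0,0,0.5],[0,0,0,0,0.9],[0,0,0,0,0.9],[0,0,0,0,0.9],[0,0,0,0,0.9],[0,0,0,0,0.9]]' 30
python3 -m handwheel '[[0,0,3,0,0.9],[0,0,4,0,0.9],[0,0,4.5,0,0.9],[-0.3,4,0,0.05,0.9],[-0.3,4,0,0.05,0.9],[-0.3,4,0,0.05,0.9],[-0.3,4,0,0.05,0.9],[-0.3,4,0,0.05,0.9],[-0.3,4,0,0.05,0.9],[-0.3,4,0,0.05,0.9]]'
python3 -m handwheel '[[-0.1,4,0,0.05,0.9],[0,0,0,0,0.9],[0,0,0,0,0.9]]'
python3 - <<'E'
from h import *
im,c=shot('wrist','w5.png')
tr=[(0,0,.012)]; 
print(np.round(c['pose'],4).tolist())
E
```

```text
t: 16.23
tool_pos: [0.5, -0.0749, 0.1948]
orientation: [3.104, -0.484, 0.0]
force: [0.5, -0.1, -0.3]
opening: 0.0373
gripper_force: 0.0
t: 17.48
tool_pos: [0.4787, 0.2064, 0.3098]
orientation: [-3.141, -0.067, -0.0]
force: [0.8, 0.3, -0.2]
opening: 0.0091
gripper_force: 0.0
t: 17.85
tool_pos: [0.4779, 0.2448, 0.3095]
orientation: [3.138, 0.143, -0.001]
force: [-0.3, -0.6, -0.1]
opening: 0.009
gripper_force: 0.0
[[0.0914, -0.9607, -0.2621, 0.5504], [-0.9958, -0.0881, -0.0243, 0.2519], [0.0003, 0.2632, -0.9647, 0.289], [0.0, 0.0, 0.0, 1.0]]
```

View pics/w5.png

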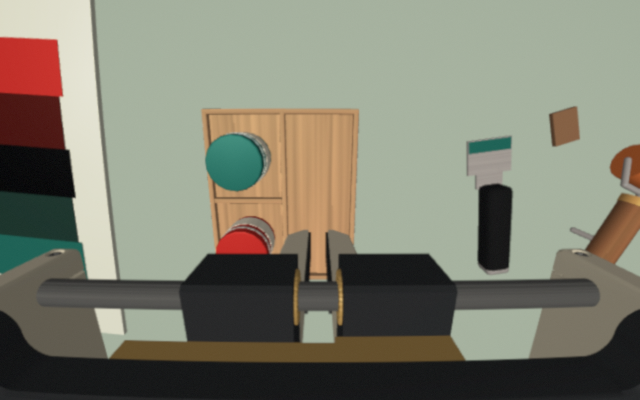

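The grasp missed: the fingers had not finished closing when I lifted. The red and teal tins stand in their pockets. I'll use this view to check the wooden tray, with outer front corners at (203,110) and (359,109).

```bash
python3 - <<'E'
from h import *
c=get_calibration('wrist')
w=world(c,[(203,109.5),(359,108.5),(284,112),(353,240)],.012)[:,:2]*1000; print(w.round(1))
t=np.array([475.1,281.6]);y=.089;R=np.array([[np.cos(y),-np.sin(y)],[np.sin(y),np.cos(y)]])
print('in tray',((w-t)@R).round(1), 'expect (91,75.5),(91,-75.5),(91,-2),(?, -70.5)')
im=cv2.imread('pics/w5.png'); d=im[90:280,190:380].copy()
for q in [(91,75.5),(91,-75.5),(86,-70.5),(86,-4.5),(-86,-70.5)]:
    P=np.r_[(R@q+t)/1000,.012]; print(q,proj(c,P).round(1))
E
```

```text
[[556.  361.6]
 [569.8 213.9]
 [560.2 284.4]
 [436.3 203.1]]
in tray [[ 87.7  72.5]
 [ 88.3 -75.9]
 [ 85.   -4.8]
 [-45.7 -74.7]] expect (91,75.5),(91,-75.5),(91,-2),(?, -70.5)
(91, 75.5) [[199.6 105.9]]
(91, -75.5) [[358.7 105.5]]
(86, -70.5) [[353.3 111. ]]
(86, -4.5) [[283.7 110.9]]
(-86, -70.5) [[347.9 273.7]]
```

```bash
python3 - <<'E'
from h import *
c=get_calibration('wrist')
im=cv2.imread('pics/w5.png')[90:250,195:375]
d=cv2.resize(im,None,fx=4,fy=3.7,interpolation=cv2.INTER_CUBIC)
d=cv2.resize(im,None,fx=3.7,fy=3.7,interpolation=cv2.INTER_CUBIC)
for k in range(0,180,20): cv2.putText(d,str(195+k),(int(k*3.7),10),0,.4,(0,0,0))
for k in range(0,160,20): cv2.putText(d,str(90+k),(0,int(k*3.7)+4),0,.4,(0,0,0))
t=np.array([475.1,281.6]);y=.089;R=np.array([[np.cos(y),-np.sin(y)],[np.sin(y),np.cos(y)]])
for q in [[(91,75.5),(91,-75.5),(-91,-75.5)],[(86,-4.5),(86,-70.5),(-86,-70.5)],[(86,-4.5),(-86,-4.5)]]:
    P=proj(c,np.c_[(np.array(q)@R.T+t)/1000,np.full(len(q),.012)])
    cv2.polylines(d,[np.int32((P-[195,90]+.5)*3.7)],False,(255,0,0),1)
cv2.imwrite('pics/w5c.png',d)
E
```

```text
(no output)
```

View pics/w5c.png

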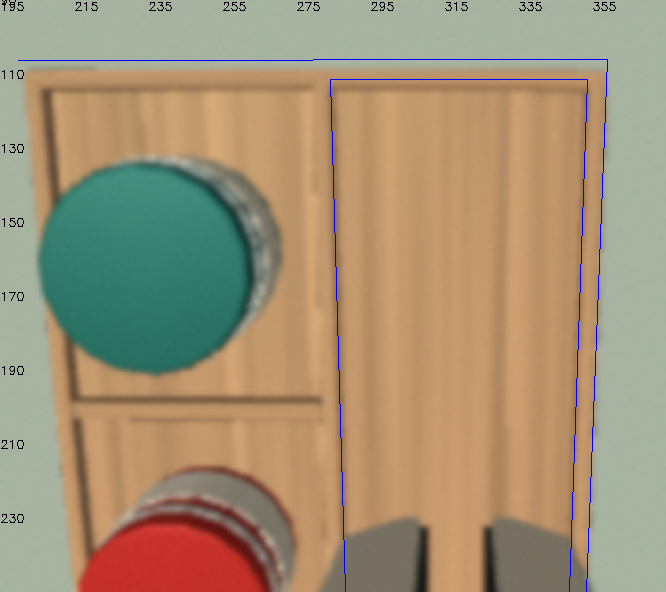

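The overlay matches the bay's sides to about 1 mm. The tray sits about 2 mm nearer the robot than I had it. I'll go back for the brayer and give the fingers longer to close.

```bash
python3 -m handwheel '[[0.3,-4,0,-0.05,0.3],[0.3,-4,0,-0.05,0.3],[0.3,-4,0,-0.05,0.3],[0.3,-4,0,-0.05,0.3],[0.3,-4,0,-0.05,0.3],[0.3,-4,0,-0.05,0.3],[0.3,-4,0,-0.05,0.3],[0.1,-4,0,-0.05,0.3],[0,0,0,0,0.3],[0,0,0,0,0.3]]' 30
python3 - <<'E'
from h import *
im,c=shot('wrist','w6.png'); u=np.array([np.cos(.31),-np.sin(.31)])
h=cv2.inRange(cv2.cvtColor(im,cv2.COLOR_RGB2HSV),np.array((0,200,120)),np.array((14,255,255))); h[200:]=0;h[:,:280]=0;h[:,370:]=0
n,l,s,ce=cv2.connectedComponentsWithStats(h); print(s[1:][s[1:,4]>100],ce[1:][s[1:,4]>100])
a=cv2.absdiff(im,np.load('pics/w4.png.npy'))[100:230,285:355]; print('change vs before',a.mean())
E
```

```text
t: 19.15
tool_pos: [0.4996, -0.0754, 0.3096]
orientation: [-3.103, 0.486, 0.001]
force: [-0.3, 0.0, -0.3]
opening: 0.0647
gripper_force: 0.0
[] []
change vs before 15.133589743589743
```

View pics/w6.png

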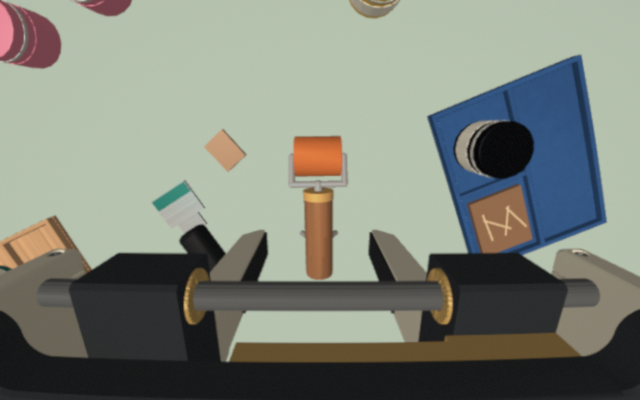

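The brayer has not moved: roller (318,156), handle end (319,277), centred between the fingers.

```bash
python3 -m handwheel '[[0,0,-4,0,0.3],[0,0,-4,0,0.3],[0,0,-2.5,0,0.3],[0,0,-1,0,0.3],[0,0,0,0,0.6],[0,0,0,0,0.9],[0,0,0,0,0.9],[0,0,0,0,0.9],[0,0,0,0,0.9],[0,0,0,0,0.9]]' 30
```

```text
t: 20.45
tool_pos: [0.5003, -0.0751, 0.1954]
orientation: [3.104, -0.484, 0.002]
force: [-1.6, 1.1, 5.7]
opening: 0.0272
gripper_force: 30.0
```

```bash
python3 -m handwheel '[[0,0,3,0,0.9],[0,0,4,0,0.9],[0,0,4.5,0,0.9],[-0.3,4,0,0.05,0.9],[-0.3,4,0,0.05,0.9],[-0.3,4,0,0.05,0.9],[-0.3,4,0,0.05,0.9],[-0.3,4,0,0.05,0.9],[-0.3,4,0,0.05,0.9],[-0.3,4,0,0.05,0.9]]'
python3 -m handwheel '[[-0.1,4,0,0.05,0.9],[0,0,0,0,0.9],[0,0,-4,0,0.9],[0,0,-3,0,0.9],[0,0,0,0,0.9]]'
python3 - <<'E'
from h import *
shot('wrist','w7.png'); im,c=shot('side','s7.png')
a=cv2.imread('pics/w7.png')[60:330,150:400]; b=im[:,:,::-1][30:230,300:640]
a=cv2.resize(a,None,fx=1.48,fy=1.48); b=cv2.resize(b,(420,247)); b=cv2.copyMakeBorder(b,0,a.shape[0]-247,0,0,0); cv2.imwrite('pics/c7.png',np.hstack([a,b]))
E
```

```text
t: 21.7
tool_pos: [0.4784, 0.2062, 0.3089]
orientation: [3.14, 0.067, -0.002]
force: [1.3, 0.7, -1.6]
opening: 0.0272
gripper_force: 30.0
t: 22.32
tool_pos: [0.4764, 0.2436, 0.2364]
orientation: [3.136, 0.141, -0.01]
force: [0.1, -0.9, -1.8]
opening: 0.0273
gripper_force: 30.0
```

View pics/c7.png

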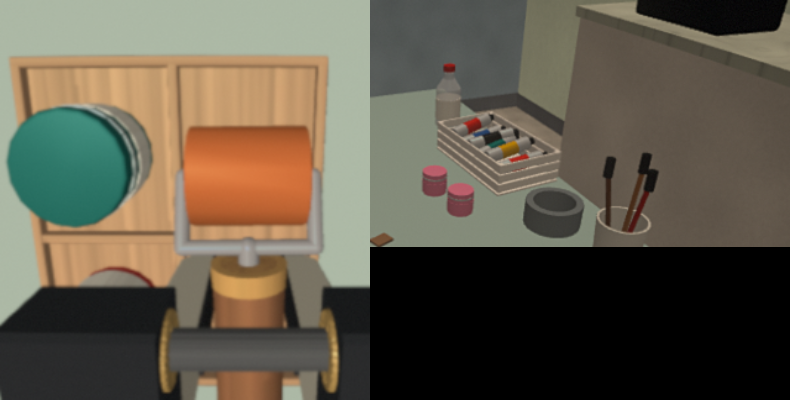

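The brayer is centred over the bay: its frame spans 177–322 in the crop, against 180–317 for the bay. I'll lower it.

```bash
python3 -m handwheel '[[0,0,-2.2,0,0.9],[0,0,-1.3,0,0.9],[0,0,-0.5,0,0.9],[0,0,0,0,0.9],[0,0,0,0,0.9]]'
```

```text
t: 23.05
tool_pos: [0.4783, 0.2452, 0.2005]
orientation: [-3.138, -0.143, -0.002]
force: [-0.1, 0.0, -2.5]
opening: 0.0274
gripper_force: 30.0
```

```bash
python3 -m handwheel '[[0,0,-0.1,0,0.9],[0,0,0,0,0.5],[0,0,0,0,0.5],[0,0,0,0,0.5],[0,0,4,0,0.5],[0,0,5,0,0.5],[0,0,2,0,0.5],[0,0,0,0,0.5]]'
python3 -m handwheel '[[0,-4.6,0,0.03,0.3],[0,-4.6,0,0.03,0.3],[-0.1,-4.6,0,0.03,0.3],[-0.2,-4.8,0,0.04,0.3],[0,0,0,0,0.3],[0,0,0,0,0.3]]'
python3 - <<'E'
from h import *
shot('scene','sc8.png'); shot('wrist','w8.png')
a=cv2.imread('pics/w8.png')[60:300,120:500]; b=cv2.imread('pics/sc8.png')[115:215,350:480]
a=cv2.resize(a,(475,300)); b=cv2.resize(b,(390,300))
cv2.imwrite('pics/c8.png',cv2.resize(np.hstack([a,b]),(800,277)))
E
```

```text
t: 24.05
tool_pos: [0.4788, 0.2453, 0.3109]
orientation: [-3.137, -0.142, -0.007]
force: [-0.2, 0.5, 0.3]
opening: 0.0464
gripper_force: 0.0
t: 24.8
tool_pos: [0.4747, 0.0592, 0.3075]
orientation: [-3.122, -0.344, 0.003]
force: [-0.4, -0.4, -0.4]
opening: 0.0654
gripper_force: 0.0
```

View pics/c8.png

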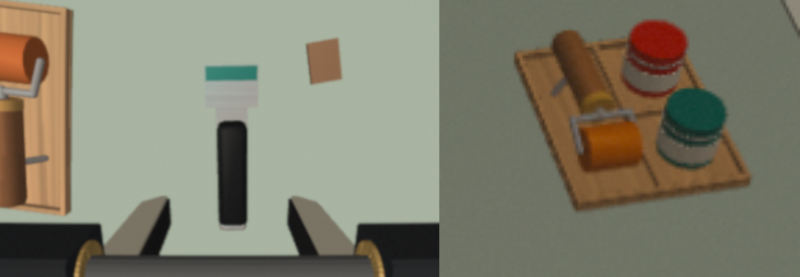

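The brayer, red and teal are in the wooden tray. The scraper handle is centred and aligned, running from (320,165) to (320,255).

```bash
python3 - <<'E'
from h import *
c=get_calibration('wrist'); u=np.array([np.cos(.22),np.sin(.22)])
for p,z,x in [((320,165),.024,35),((321,253),.024,-60),((320,118),.002,82)]:
    w=world(c,[p],z)[0,:2]*1000; print(w.round(1),'origin',(w-x*u).round(1))
E
python3 -m handwheel '[[0,0,-4,0,0.3],[0,0,-4,0,0.3],[0,0,-2.6,0,0.3],[0,0,-1,0,0.3],[0,0,0,0,0.6],[0,0,0,0,0.9],[0,0,0,0,0.9],[0,0,0,0,0.9],[0,0,0,0,0.9],[0,0,0,0,0.9]]' 30
```

```text
[511.   66.6] origin [476.8  59. ]
[422.7  45.4] origin [481.2  58.5]
[553.2  76.1] origin [473.2  58.2]
t: 26.15
tool_pos: [0.4754, 0.0589, 0.1934]
orientation: [3.122, 0.346, 0.002]
force: [-1.5, -0.6, 5.4]
opening: 0.0257
gripper_force: 30.0
```

```bash
python3 -m handwheel '[[0,0,3,0,0.9],[0,0,4,0,0.9],[-0.1,-4,3,0,0.9],[-0.2,-4.8,0,-0.02,0.9],[-0.2,-4.8,0,-0.02,0.9],[-0.2,-4.8,0,-0.02,0.9],[-0.2,-4.8,0,-0.02,0.9],[-0.2,-4.8,0,-0.02,0.9],[-0.2,-4.8,0,-0.02,0.9],[-0.2,-4.8,0,-0.01,0.9]]'
python3 -m handwheel '[[0,-0.5,0,0,0.9],[0,0,-3,0,0.9],[0,0,-2.6,0,0.9],[0,0,0,0,0.9],[0,0,0,0,0.9]]'
python3 - <<'E'
from h import *
shot('wrist','w9.png'); cv2.imwrite('pics/c9.png',cv2.imread('pics/w9.png')[60:330,200:540])
E
```

```text
t: 27.4
tool_pos: [0.4595, -0.3184, 0.2923]
orientation: [-3.138, -0.141, 0.0]
force: [0.4, 1.1, -0.6]
opening: 0.0261
gripper_force: 30.0
t: 28.02
tool_pos: [0.4604, -0.3216, 0.2375]
orientation: [3.138, 0.143, 0.001]
force: [-0.0, -0.3, -0.8]
opening: 0.0259
gripper_force: 30.0
```

View pics/c9.png

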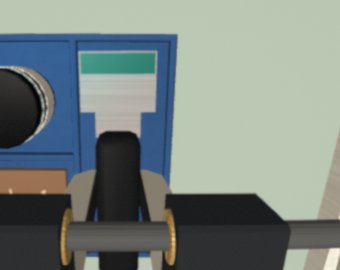

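The scraper is aligned but sits about 4 mm left of the bay's centre line: the blade centre is at column 118 in the crop and the bay centre at about 124. I'll shift it and lower.

```bash
python3 -m handwheel '[[0,-0.4,0,0,0.9],[0,0,-2.2,0,0.9],[0,0,-1.2,0,0.9],[0,0,-0.5,0,0.9],[0,0,0,0,0.9],[0,0,0,0,0.5],[0,0,0,0,0.5],[0,0,0,0,0.5],[0,0,0,0,0.5]]'
python3 -m handwheel '[[0,0,4,0,0.5],[0,0,5,0,0.5],[0,6,4,0,0.5],[0,6,0,0,0.5],[0,6,0,0,0.5],[0,6,0,0,0.5],[0,6,0,0,0.5],[0,0,0,0,0.5],[0,0,0,0,0.5]]'
python3 - <<'E'
from h import *
shot('scene','sc10.png'); a=cv2.imread('pics/sc10.png')[115:270,130:480]
cv2.imwrite('pics/c10.png',cv2.convertScaleAbs(cv2.resize(a,None,fx=2.28,fy=2.28,interpolation=cv2.INTER_CUBIC),alpha=1.5))
E
```

```text
t: 29.2
tool_pos: [0.46, -0.326, 0.1978]
orientation: [3.138, 0.143, 0.0]
force: [0.6, -0.3, -1.2]
opening: 0.0463
gripper_force: 0.0
t: 30.32
tool_pos: [0.4601, -0.0341, 0.3225]
orientation: [3.138, 0.144, 0.0]
force: [-0.2, 0.1, 0.1]
opening: 0.0464
gripper_force: 0.0
```

View pics/c10.png

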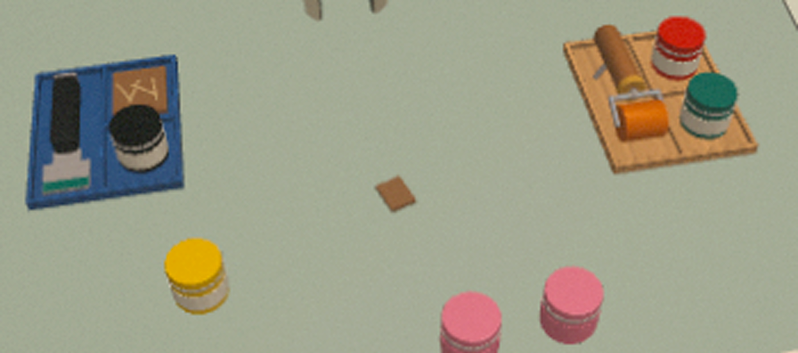

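All five pieces sit flat in their bays and pockets, and the yellow tin stands where it started, around crop position (194,275). I'll hand the job in.

```bash
python3 -c "
from plant import job; print(job.close_job())"
```

```text
the job is handed in; nothing more can be done
None
```

Both kits are made up and the job is handed in at about 30 s of robot time; no verdict came back, but the last picture shows all five pieces in place and the yellow tin where it started.

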